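# Lock the stop stud in the sled's T-track

## Robot

A 6-joint arm with a two-finger parallel gripper is mounted at the origin on the work surface. World frame = base frame: x ahead of the robot, y to its left, z up, the work surface at z = 0. Lengths are in mm, angles in rad, forces in N, time in s.
With the tool pointing down it reaches from about 275 to 750 mm from the base axis. Payload 10.2 kg.
Tool frame: the origin (TCP) lies midway between the tips of the shut fingers; the grasp point (between the pads) lies 19 mm behind it; z points along the fingers, y is the direction in which the jaws open and shut (so a half turn about z gives the same grasp; the last joint's range is limited). The gripper opens to 85 mm and grips with 20 to 120 N. Pads are 22 mm wide; open, the fingers measure 114 mm over their backs; the gripper's body (76 mm by 85 mm) begins 54 mm behind the grasp point. The pads swing forward as they close: fully open they stand 13 mm farther back than shut.
Start: joints at [-1.433, 0.313, 1.498, -0, 1.331, -0.223], TCP at [185.325, -491.209, 231.294] pointing down, gripper open.
Joint ranges: [-2.94, 2.94], [-0.97, 2.17], [0.19, 2.56], [-1.23, 4.37], [0.02, 3.11], [-2.88, 2.88]. Speed limits (rad/s): [2.39, 2.39, 3.01, 3.14, 3.14, 3.14].

## Interface

Orientations are given as a unit quaternion [w, x, y, z].
In Python, from rig import sense, optics, ctrl gives the robot as it stands.
- The arm moves only by the tool play_rows, never from a script. Its argument "plan" is a list of rows, each a list of 7 numbers: the shift along the world's x, y, z in mm, then the turn, a rotation vector about the world's x, y, z in rad, then the opening, from -1 (shut) to 1 (fully open), so that 0 is half open. A call has 1 to 5 rows; each row shifts and turns the pose as measured when the row begins; what a row does not reach is not made up. A row lasts 1/12 s, in which the tool goes at most 41.7 mm and 7.16 degrees, less where a joint would pass 70% of its speed; a pose out of reach is approached as far as the arm can. A call is refused whole if a number of a shift passes 41.7 or a number of a turn 0.125, either way. A call with a gripper value outside its range is refused whole. The fingers move at their own pace and stop on an object; "grip_force" is the grip in N (left out, the last holds). Time passes only in rows, so rows that do not move let the fingers close. It gives the time, the measured TCP pose, the force and the opening at its end, in the units of the state.
- sense(): the state, without advancing time (a new reading comes with each control period).
- optics.capture(name): name is "scene" or "top" or "wrist"; returns a dict with "img" (480x640x3 uint8, blue, green, red), "fx", "fy", "cx", "cy" (pixels), "world_to_cam" (4x4, takes a point from world to camera coordinates). Camera axes: x right, y up, looking along -z (the intrinsics and any distortion apply to the point x, -y, -z); pixel columns grow to the right and rows downward; lengths in mm; the calibration is good to about 2 mm. A picture is of the moment at which its call begins. There is no depth.
- ctrl.finish_job(): hands the job in, once; it reports no verdict.
The state is a dict: "time_s": time; "joints": joint angles; "dq": joint speeds; "tau": joint torques, N m; "eef_pos": TCP position; "ee_rot": TCP orientation; "force": force on the tool from outside, world axes, zero at the start; "wrist_torque": the same for the moment, N m; "grip_width": opening from 0.0 (shut) to 1.0 (fully open).
Only numpy, scipy, OpenCV 4.12 (cv2) and the standard library are available. Lean on these libraries where they do the work, as an engineer would, in place of code of your own. Each camera call takes 0.05 s, during which the arm holds its last target. There are 200 camera calls.

## Task

Take the red-winged stop stud out of its stand, drop its head through the yellow-edged mouth of the T-track and slide it along the slot to the turning pocket hidden in the track, which you can find by feeling for the stop that ends it. There turn it a quarter turn, never forcing it, so that it is locked with its wing square across the slot and its flange flat on the track, and let go; leave the blue stud and the other things where they are.

Things in the scene. Friction and masses are not known exactly. Their poses are not given: they have to be found in the camera images.
- red_stud: Stop stud with red wing, loose, 0.15-0.31 kg, 78 mm tall, upright in a stand. Origin: centre of the head's underside; z up, x along head and wing (parallel). Steel head 40 (x) x 16 mm (y), ends fully round, z 0-10; neck 11 mm dia, z 10-22; dark flange 40 mm dia, z 22-34, its underside bears on track or stand; wing 50 (x) x 14 mm (y), z 34-78. Same when turned half round.
- red_stud_wing (a point): Middle of the red wing, 56 mm above the stud's origin; axes as the stud's. A good place to grip, across the 14 mm thickness.
- blue_stud: A second stud of the same build with a blue wing, in its own stand: not wanted, leave it alone. Origin and axes as for the red stud.
- red_stand: Fixed wooden block 90 x 70 x 40 mm high that holds the red stud (left or right of the track). Origin: centre of its underside. A pocket 47 mm (x) by 21 mm (y) in its top takes the stud's head and neck, 32 mm deep; the flange rests on the top face.
- blue_stand: The same block holding the blue stud.
- track: Fixed aluminium T-track 320 (x) x 64 mm (y) on a plywood board 340 x 130 x 12 mm. Origin: centre of the board's underside, on the work surface; x along the slot from mouth to far end. Top face at z 46, lips 8 mm thick, slot 14 mm wide, hidden to the eye by a soft black seal without resistance. With the flange on the lips the stud's origin is at z 24; the head has 4 mm play up, 6 mm down.
- mouth (a point): Centre of the mouth where the head goes in lengthwise, in the plane of the track's top face, 94 mm from the track's origin towards -x; axes as the track's. The slot is 19 mm wide here over a length of 48 mm, edged with two thin yellow strips. Under the lips runs a lane 20 mm wide in which the head can only lie lengthwise.
- slot_end (a point): Far end of the slot, in the top face's plane; axes as the track's. Between lies the hidden index insert: a round pocket under the lips, centre anywhere from -10 to +75 mm along the track's x, the only place where the stud turns (either way). A rigid stop closes the lane there: with the lengthwise head against it the stud is within 1 mm of the pocket's centre; it turns within about 2 mm of that.
- brown_bottle: Brown glass bottle 62 mm in diameter, 200 mm tall, standing loose; origin at the centre of its underside. Leave it.
- glue_jar: White jar with orange cap, 72 mm in diameter, 110 mm tall, loose; origin at the centre of its underside. Leave it.
- mallet: Orange-handled hammer 270 mm long, lying loose. Leave it.
- driver: Screwdriver with yellow handle, 200 mm, lying loose. Leave it.
- push_block: Black push block 200 x 75 mm with a handle, 68 mm tall, loose. Leave it.
Not all that is in view belongs to the job. Leave any purple or turquoise look-alike of the red_stud alone.

How it is judged (in metres and radians):
On the way, in this order (a step that is already met when the one before it is completed fails the run):
1. the red stud's head is down in the mouth, flange on the track, wing along the slot (horizontal distance between red_stud and mouth below 0.012 m and z of red_stud in the frame of track below 0.03 m and angle between the x axis of red_stud and the x axis of track, either way round below 0.25 rad), for 0.1 s.
2. the red stud has been slid more than 75 mm along the slot from the mouth, still lengthwise and down in it (x of red_stud in the frame of track above -0.019 m and z of red_stud in the frame of track below 0.03 m and angle between the x axis of red_stud and the x axis of track, either way round below 0.35 rad), for 0.1 s.
At the end, for the whole second after the job is handed in: The red stud is down in the slot's turning pocket, wing within 0.30 rad of square across the slot, flange on the track (origin 21 to 26.5 mm above the track's), axis within 4 mm of the slot's centre line, upright within 0.10 rad, at rest and released (angle between the x axis of red_stud and the y axis of track, either way round below 0.3 rad and z of red_stud in the frame of track between 0.021 and 0.0265 m and y of red_stud in the frame of track between -0.004 and 0.004 m and x of red_stud in the frame of track between -0.022 and 0.09 m and angle between red_stud's own z axis and vertical below 0.1 rad and linear speed of red_stud below 0.02 m/s); the robot touches nothing.
It fails at once if the blue stud is moved more than 15 mm (distance of blue_stud from where it was at the start of the episode above 0.015 m).
It fails at once if a bystander is moved more than 30 mm (distance of any of brown_bottle, glue_jar, mallet, driver, push_block from where it was at the start of the episode above 0.03 m).
It fails at once if the stud is forced in the track with more than 100 N (contact force between red_stud and index above 100 N or contact force between red_stud and track above 100 N).
It also fails if it takes over 56 s, if anything falls off the work surface, if the arm or the gripper's body presses on something with over 40 N, if the wrist force passes 120 N, or if a joint passes its speed limit or range.

## Working session

There is one attempt and no reset: what is moved stays moved. The work goes in short steps, Python scripts to look and compute and a tool call to move; the robot and the scene stay as the last step left them, time stands still between calls to the robot, and variables do not carry over. Pictures are saved under pics/ and viewed, about 8 in all and at most 12, crops included, and the job is handed in when it is done.

Besides the shell and the picture viewer there is one more tool, called after ">>>" by a JSON object that holds its "method" and its "body". play_rows: Moves the arm, as the interface text tells. Its arguments: {"type":"object","properties":{"plan":{"type":"array"},"grip_force":{"type":"number"}},"required":["plan"]}

```bash
mkdir -p pics; ls; python3 - <<'E'
from rig import sense, optics
import cv2
print(sense())
for n in ("scene","top"):
    c=optics.capture(n); cv2.imwrite(f"pics/{n}0.png",c["img"]); print(n,{k:v for k,v in c.items() if k!="img"})
E
```

```text
pics
{'time_s': 0.0, 'joints': array([-1.43342131e+00,  3.13471688e-01,  1.49848542e+00,  3.78288594e-05,
        1.33102709e+00, -2.23410710e-01]), 'dq': array([-0.00053129, -0.00038405, -0.00093502,  0.00112604, -0.00069497,
        0.00089066]), 'tau': array([-1.46029364e-03, -4.12271082e+01, -2.59743422e+01, -2.29360903e-04,
        4.20529468e-03, -9.18942959e-06]), 'eef_pos': array([ 185.28311068, -490.91951793,  230.705797  ]), 'ee_rot': array([-6.94339460e-04,  9.83773853e-01,  1.79411600e-01,  4.82746492e-05]), 'force': array([ 0.05478861, -0.01380801,  0.26779967]), 'wrist_torque': array([-0.01479191, -0.02254749,  0.03812043]), 'grip_width': 1.0001958203372079}
scene {'fx': 586.9373405130599, 'fy': 586.9373405130599, 'cx': 316.1957963462243, 'cy': 241.48481475180037, 'world_to_cam': array([[ 3.90420408e-01,  9.20633474e-01,  2.43126586e-03,
        -2.17867448e+02],
       [-6.66301399e-01,  2.80739417e-01,  6.90816782e-01,
         3.18732281e+02],
       [ 6.35306502e-01, -2.71328926e-01,  7.23025769e-01,
        -1.72822735e+03],
       [ 0.00000000e+00,  0.00000000e+00,  0.00000000e+00,
         1.00000000e+00]])}
top {'fx': 616.6373706525479, 'fy': 616.6373706525479, 'cx': 323.7734203687773, 'cy': 234.192379405975, 'world_to_cam': array([[ 7.86466364e-03, -9.99964131e-01,  3.14384394e-03,
        -4.26209312e+00],
       [ 9.95842452e-01,  8.11749778e-03,  9.07299149e-02,
        -5.84006113e+02],
       [-9.07521806e-02,  2.41721299e-03,  9.95870573e-01,
        -1.71561491e+03],
       [ 0.00000000e+00,  0.00000000e+00,  0.00000000e+00,
         1.00000000e+00]])}
```

View pics/top0.png

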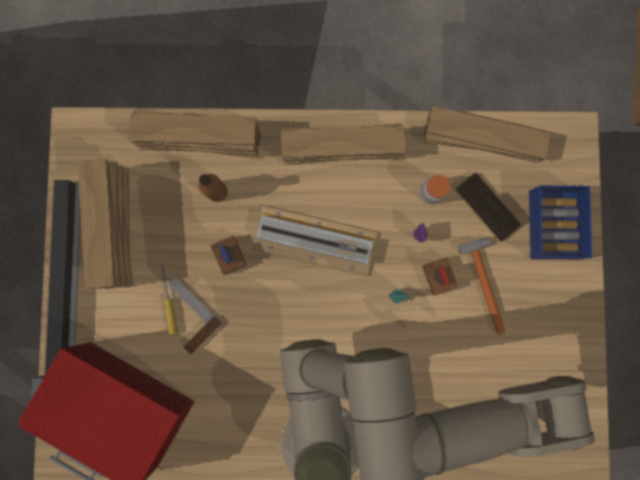

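View pics/scene0.png

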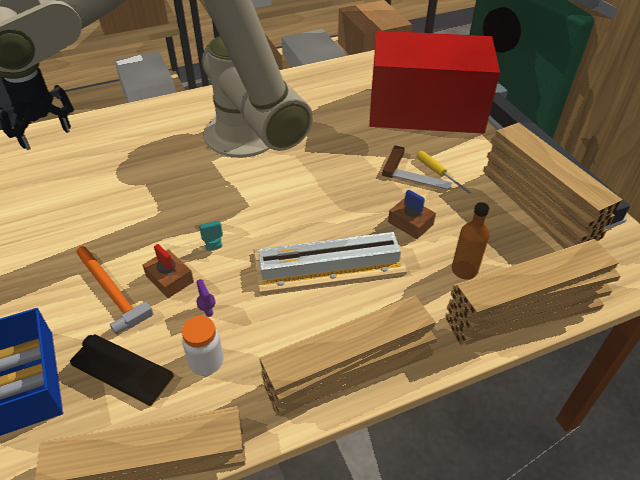

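```bash
cat > h.py <<'E'
import numpy as np, cv2
from rig import sense, optics, ctrl
def ray(c,u,v,z):
    """world point at height z on pixel (u,v)"""
    M=c["world_to_cam"]; R=M[:3,:3]; t=M[:3,3]
    d=R.T@np.array([(u-c["cx"])/c["fx"],-(v-c["cy"])/c["fy"],-1]); o=-R.T@t
    return o+d*(z-o[2])/d[2]
def proj(c,p):
    q=c["world_to_cam"][:3,:3]@np.asarray(p,float)+c["world_to_cam"][:3,3]
    return np.array([c["cx"]-c["fx"]*q[0]/q[2], c["cy"]+c["fy"]*q[1]/q[2]])
E
python3 - <<'E'
from h import *
T=optics.capture("top");S=optics.capture("scene")
a=T["img"][195:285,245:390]; b=T["img"][245:305,410:470]; d=S["img"][225:305,245:415]; e=S["img"][230:300,135:205]
R=lambda i,w,h:cv2.resize(i,(w,h),interpolation=cv2.INTER_CUBIC)
o=np.zeros((600,800,3),np.uint8)
o[:310,:500]=R(a,500,310);o[:300,500:]=R(b,300,300);o[310:545,:500]=R(d,500,235);o[300:,500:]=R(e,300,300)
cv2.imwrite("pics/crop1.png",o)
for c,n in((T,"top"),(S,"scene")):
    h=cv2.cvtColor(c["img"],cv2.COLOR_BGR2HSV)
    m=(((h[...,0]<5)|(h[...,0]>174))&(h[...,1]>170)&(h[...,2]>90)).astype(np.uint8)
    k,l,s,ce=cv2.connectedComponentsWithStats(m)
    for i in range(1,k):
        if 15<s[i,4]<3000:
            ys,xs=np.nonzero(l==i); print(n,s[i],ce[i],cv2.minAreaRect(np.c_[xs,ys].astype(np.float32)),ray(c,*ce[i],84))
for uv,z in(((262,207),12),((385,253),12),((365,275),12),((350,246),46),((441,274),86)): print(uv,ray(T,*uv,z).round())
E
```

```text
top [440 269   7   9  18] [442.88888889 273.5       ] ((443.1207275390625, 272.55169677734375), (8.913375854492188, 3.5282115936279297), 68.19859313964844) [ 474.16358432 -323.98919315   84.        ]
scene [375  68  11   6  24] [381.125  70.75 ] ((379.88238525390625, 71.0294189453125), (4.365641117095947, 9.45888900756836), 75.96376037597656) [-29.31717072 466.68039593  84.        ]
scene [373  74  18  23 100] [378.91  82.35] ((377.9733581542969, 82.87688446044922), (13.098610877990723, 26.348358154296875), 40.91437911987305) [ 27.69289403 429.70495994  84.        ]
scene [378  80  11  11  37] [383.59459459  84.86486486] ((383.42303466796875, 85.6153793334961), (4.160251617431641, 13.312804222106934), 33.6900634765625) [ 45.65282054 436.19974354  84.        ]
scene [154 244  19  26 245] [163.22040816 256.63673469] ((163.00001525878906, 256.5000305175781), (27.577163696289062, 10.60660171508789), 45.0) [ 477.08228539 -327.03596624   84.        ]
(262, 207) [662. 178.  12.]
(385, 253) [ 533. -174.   12.]
(365, 275) [ 470. -117.   12.]
(350, 246) [550. -73.  46.]
(441, 274) [ 473. -318.   86.]
```

View pics/crop1.png

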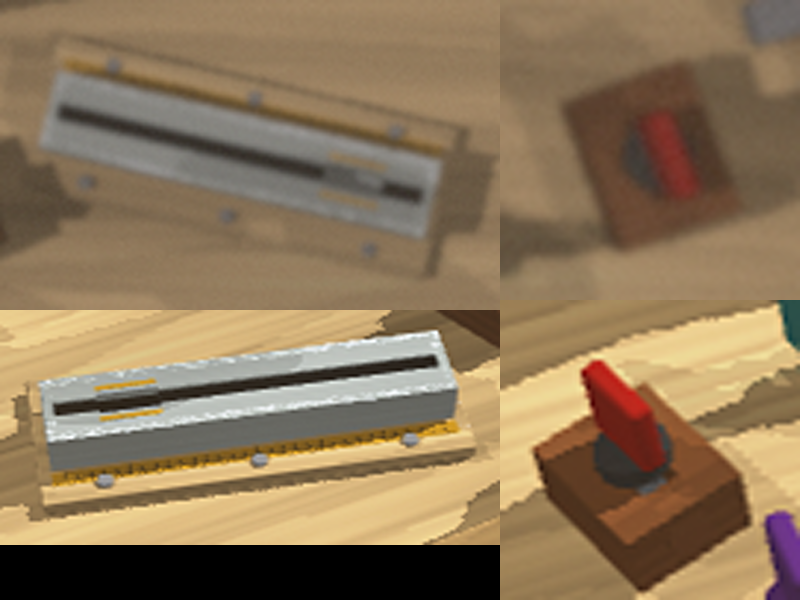

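```bash
cat >> h.py <<'E'
from scipy.optimize import least_squares, minimize
def redness(im):
    f=im.astype(float); return np.clip((f[...,2]-1.6*np.maximum(f[...,0],f[...,1])-10)/60,0,1)
def box(p,z0,z1,lx=50,ly=14):
    c,s=np.cos(p[2]),np.sin(p[2])
    return [(p[0]+c*a-s*b,p[1]+s*a+c*b,z) for z in(z0,z1) for a in(-lx/2,lx/2) for b in(-ly/2,ly/2)]
def fitwing(views,p0,z0,z1):
    """fit wing box silhouette; views: (cam, roi u0,v0,u1,v1)"""
    K=8
    def cost(p):
        e=0
        for c,(u0,v0,u1,v1) in views:
            r=redness(c["img"])[v0:v1,u0:u1]
            q=(np.array([proj(c,w) for w in box(p,z0,z1)])-[u0,v0]+.5)*K
            m=np.zeros((r.shape[0]*K,r.shape[1]*K),np.uint8)
            cv2.fillConvexPoly(m,cv2.convexHull(q.astype(np.int32)),255)
            m=cv2.resize(m,r.shape[::-1],interpolation=cv2.INTER_AREA)/255.
            e+=((m-r)**2).sum()/r.max()
        return e
    return minimize(cost,p0,method="Nelder-Mead",options=dict(initial_simplex=[p0]+[np.add(p0,d) for d in((8,0,0),(0,8,0),(0,0,.2))],xatol=.05,fatol=.01))
E
python3 - <<'E'
from h import *
T=optics.capture("top");S=optics.capture("scene")
t=lambda x,y:(245+x*.29-.5,195+y*90/310-.5)
t2=lambda x,y:(410+(x-500)*.2-.5,245+y*.2-.5)
s=lambda x,y:(245+x*.34-.5,225+(y-310)*80/235-.5)
s2=lambda x,y:(135+(x-500)*70/300-.5,230+(y-300)*70/300-.5)
for n,c,f,pts in(("track corners",T,t,((62,70),(442,155),(425,238),(40,150))),("slot/mouth T",T,t,((60,112),(422,196),(352,180))),("slot/mouth S",S,s,((437,361),(53,409),(128,400))),("corners S",S,s,((441,331),(39,381),(50,440),(458,390)))):
    P=np.array([ray(c,*f(*q),46) for q in pts])[:,:2]; print(n,P.round(1).tolist(),"mean",P.mean(0).round(1),"L",np.linalg.norm(P[1]-P[0]).round(1),"yaw",np.arctan2(*(P[1]-P[0])[::-1]).round(3))
for n,c,f,pts in(("stand T",T,t2,((565,103),(690,63),(742,205),(620,248))),("stand S",S,s2,((535,453),(642,384),(740,480),(625,540)))):
    P=np.array([ray(c,*f(*q),40) for q in pts])[:,:2]; print(n,P.round(1).tolist(),"mean",P.mean(0).round(1),[np.linalg.norm(P[i]-P[i-1]).round(1) for i in range(4)],"yaw",np.arctan2(*(P[2]-P[1])[::-1]).round(3))
vt=(T,(425,255,460,295));vs=(S,(140,235,185,280))
for v in([vt],[vs],[vt,vs]):
  for y in(.3,-2.8,):
    r=fitwing(v,[474,-324,y],52,96); print(r.x.round(2),r.fun)
E
```

```text
track corners [[635.3, 172.6], [568.5, -136.2], [501.1, -122.5], [569.9, 189.3]] mean [568.7  25.8] L 315.9 yaw -1.784
slot/mouth T [[601.0, 173.6], [535.1, -120.1], [547.6, -63.4]] mean [561.2  -3.3] L 301.0 yaw -1.792
slot/mouth S [[601.2, 175.2], [531.9, -120.6], [545.5, -64.2]] mean [559.5  -3.2] L 303.8 yaw -1.801
corners S [[573.0, 193.9], [499.8, -120.9], [560.8, -133.1], [635.1, 175.4]] mean [567.2  28.8] L 323.1 yaw -1.799
stand T [[498.4, -275.9], [521.3, -345.9], [442.4, -374.1], [418.0, -305.9]] mean [ 470.  -325.5] [np.float64(85.8), np.float64(73.7), np.float64(83.8), np.float64(72.4)] yaw -2.799
stand S [[442.2, -373.9], [415.1, -311.0], [502.1, -279.8], [518.7, -343.7]] mean [ 469.5 -327.1] [np.float64(82.2), np.float64(68.5), np.float64(92.4), np.float64(66.1)] yaw 0.344
[ 468.58 -327.78    0.53] 111.81860937526902
[ 468.85 -325.87   -2.67] 111.30522703667364
[ 4.6608e+02 -3.2653e+02  2.6000e-01] 45.15037274125336
[ 466.55 -326.48   -2.88] 45.04245886197617
[ 4.6655e+02 -3.2678e+02  2.6000e-01] 159.43593960130153
[ 466.93 -326.41   -2.86] 159.42538517619522
```

>>> {"method": "play_rows", "body": {"plan": [[36,21,0,0,0,0,1],[36,21,0,0,0,0,1],[36,21,0,0,0,-0.01,1],[36,21,0,0,0,-0.01,1],[36,21,0,0,0,-0.01,1]]}}

```text
time_s: 0.72
eef_pos: [362.9, -386.7, 230.5]
ee_rot: [-0.0, 0.988, 0.158, -0.001]
force: [0.1, -0.8, -0.3]
grip_width: 0.999
```

>>> {"method": "play_rows", "body": {"plan": [[35,21,0,0,0,0,1],[35,21,0,0,0,0,1],[20,10,0,0,0,0,1],[0,0,0,0,0,0,1]]}}

```text
time_s: 1.05
eef_pos: [459.9, -327.8, 230.3]
ee_rot: [-0.0, 0.987, 0.16, -0.0]
force: [1.2, 0.1, 0.9]
grip_width: 0.997
```

```bash
python3 - <<'E'
from h import *
W=optics.capture("wrist"); s=sense(); print(s["eef_pos"],s["joints"])
print(W["fx"],W["world_to_cam"].round(3).tolist())
im=W["img"].copy()
for y,col in((.3,(255,255,0)),):
    q=np.array([proj(W,w) for w in box([468,-326.5,y],52,96)]); 
    for p in q: cv2.circle(im,tuple(int(v) for v in p),2,col,-1)
cv2.imwrite("pics/w1.png",im)
r=fitwing([(W,(0,0,640,480))],[468,-326.5,.3],52,96);print(r.x,r.fun, redness(W["img"]).sum())
E
```

```text
[ 458.58407908 -328.62766239  230.28540183] [-8.29322159e-01  4.01018269e-01  1.37659595e+00 -2.13890393e-04
  1.36506295e+00  4.19762573e-01]
351.70045862294444 [[0.317, -0.948, -0.002, -455.128], [0.899, 0.301, -0.318, -274.504], [0.302, 0.099, 0.948, -485.487], [0.0, 0.0, 0.0, 1.0]]
[ 4.69119771e+02 -3.25722467e+02  3.58156934e-01] 708.5273967320259 2323.5499999999997
```

View pics/w1.png

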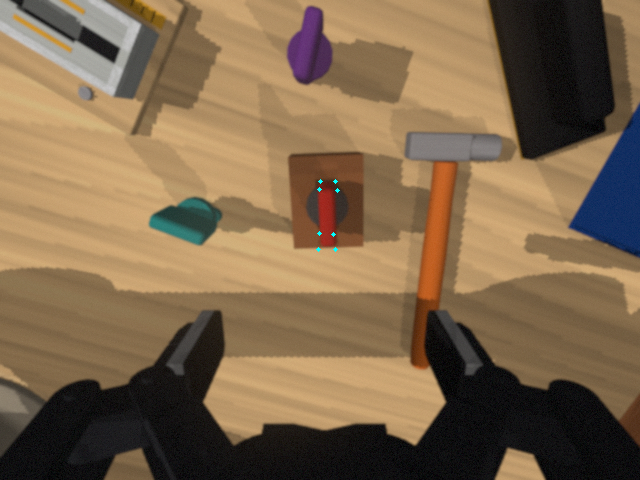

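```bash
python3 - <<'E'
from h import *
W=optics.capture("wrist");s=sense()
for y in(.2,.4):
    r=fitwing([(W,(285,145,370,260))],[468,-326.5,y],52,96);print(r.x,r.fun)
h=cv2.cvtColor(W["img"],cv2.COLOR_BGR2HSV)[145:260,285:370]
print(np.nonzero(redness(W["img"])[145:260,285:370]>.5)[0].size, s["eef_pos"], 2*np.arctan2(s["ee_rot"][2],s["ee_rot"][1]))
W["img"][...]=np.where((redness(W["img"])>.15)[...,None],np.uint8([0,0,255]),0)
r=fitwing([(W,(285,145,370,260))],[468,-326.5,.3],52,96);print(r.x,r.fun)
E
```

```text
[ 4.68729335e+02 -3.26032275e+02  3.62658820e-01] 157.153591503268
[ 4.68349457e+02 -3.26220190e+02  3.64817220e-01] 160.35028046905038
930 [ 457.29655453 -329.71752192  230.31285451] 0.3200043335601819
[ 4.69545280e+02 -3.25800698e+02  3.52832538e-01] 89.35815455594002
```

>>> {"method": "play_rows", "body": {"plan": [[6,2,-30,0,0,0.02,1],[6,2,-36,0,0,0.015,1],[0,0,-36,0,0,0,1],[0,0,-30,0,0,0,1],[0,0,-15,0,0,0,0.5]]}}

```text
time_s: 1.57
eef_pos: [465.6, -331.5, 83.2]
ee_rot: [0.005, 0.985, 0.174, 0.002]
force: [0.3, 0.7, -0.3]
grip_width: 0.883
```

>>> {"method": "play_rows", "body": {"plan": [[0,0,0,0,0,0,0.3],[0,0,0,0,0,0,0.3]]}}

```text
time_s: 1.73
eef_pos: [462.1, -332.1, 80.0]
ee_rot: [0.002, 0.985, 0.172, -0.0]
force: [-0.5, 0.0, 0.6]
grip_width: 0.651
```

>>> {"method": "play_rows", "body": {"plan": [[7,6,-8,0,0,0.01,0.3],[0,0,-8,0,0,0,0.2],[0,0,-6,0,0,0,0.1],[0,0,0,0,0,0,0]]}}

```text
time_s: 2.07
eef_pos: [469.9, -328.3, 60.2]
ee_rot: [0.005, 0.984, 0.177, 0.002]
force: [0.8, 0.3, -0.2]
grip_width: 0.502
```

```bash
python3 - <<'E'
from h import *
W=optics.capture("wrist");s=sense();print(s["eef_pos"],s["ee_rot"],s["grip_width"],s["dq"].round(3))
W["img"][...]=np.where((redness(W["img"])>.15)[...,None],np.uint8([0,0,255]),0)
q=np.array([proj(W,w) for w in box([469,-326,.355],52,96)]);lo=np.maximum(q.min(0)-25,0).astype(int);hi=np.minimum(q.max(0)+25,[640,480]).astype(int)
r=fitwing([(W,(*lo,*hi))],[469,-326,.355],52,96);print(r.x,r.fun,lo,hi)
E
```

```text
[ 470.06739776 -328.53419483   60.75621598] [0.0055109  0.98426183 0.17662192 0.00172383] 0.502853152100621 [-0.003 -0.01  -0.008  0.001  0.009 -0.   ]
[ 4.67998412e+02 -3.26824762e+02  3.73278571e-01] 764.4543944636679 [275 232] [366 445]
```

>>> {"method": "play_rows", "body": {"plan": [[-1,2,-4,0.01,0.005,0,-0.2],[0,0,-1,0,0,0,-0.5],[0,0,0,0,0,0,-1],[0,0,0,0,0,0,-1],[0,0,0,0,0,0,-1]], "grip_force": 45}}

```text
time_s: 2.53
eef_pos: [469.5, -326.8, 56.5]
ee_rot: [0.0, 0.984, 0.177, 0.001]
force: [0.8, -0.6, -1.6]
grip_width: 0.157
```

>>> {"method": "play_rows", "body": {"plan": [[0,0,0,0,0,0,-1],[0,0,0,0,0,0,-1],[0,0,0,0,0,0,-1],[0,0,0,0,0,0,-1],[0,0,0,0,0,0,-1]]}}

```text
time_s: 2.95
eef_pos: [469.5, -326.8, 56.5]
ee_rot: [0.001, 0.984, 0.177, 0.001]
force: [0.8, -0.1, -1.8]
grip_width: 0.161
```

>>> {"method": "play_rows", "body": {"plan": [[0,0,10,0,0,0,-1],[0,0,20,0,0,0,-1],[0,0,20,0,0,0,-1],[0,0,15,0,0,0,-1],[0,0,5,0,0,0,-1]], "grip_force": 60}}

```text
time_s: 3.37
eef_pos: [468.1, -325.4, 129.4]
ee_rot: [-0.002, 0.984, 0.177, -0.001]
force: [-0.3, -0.1, -1.8]
grip_width: 0.155
```

>>> {"method": "play_rows", "body": {"plan": [[0,0,4,0,0,0,-1],[0,0,0,0,0,0,-1],[0,0,0,0,0,0,-1]]}}

```text
time_s: 3.62
eef_pos: [468.1, -325.4, 134.8]
ee_rot: [-0.001, 0.984, 0.177, -0.001]
force: [0.5, 0.5, -1.9]
grip_width: 0.158
```

>>> {"method": "play_rows", "body": {"plan": [[9,30,0,0,0,0.11,-1],[9,30,0,0,0,0.11,-1],[9,30,0,0,0,0.11,-1],[9,30,0,0,0,0.11,-1],[9,30,0,0,0,0.11,-1]]}}

```text
time_s: 4.03
eef_pos: [510.9, -174.6, 130.2]
ee_rot: [-0.003, 0.897, 0.443, -0.003]
force: [0.4, -0.6, -3.0]
grip_width: 0.156
```

>>> {"method": "play_rows", "body": {"plan": [[9,30,0,0,0,0.11,-1],[9,30,0,0,0,0.11,-1],[7,25,0,0,0,0.11,-1],[3,8,0,0,0,0.05,-1],[0,0,0,0,0,0,-1]]}}

```text
time_s: 4.45
eef_pos: [538.3, -70.4, 125.5]
ee_rot: [-0.006, 0.788, 0.616, -0.005]
force: [-0.3, -0.9, -2.3]
grip_width: 0.156
```

>>> {"method": "play_rows", "body": {"plan": [[8,5,0,-0.003,-0.015,0.02,-1],[0,0,0,0,0,0,-1],[0,0,0,0,0,0,-1]]}}

```text
time_s: 4.7
eef_pos: [546.2, -65.7, 123.8]
ee_rot: [-0.001, 0.782, 0.623, -0.001]
force: [0.4, -0.2, -2.2]
grip_width: 0.159
```

```bash
python3 - <<'E'
from h import *
s=sense();print(s["eef_pos"].round(1),s["ee_rot"].round(4),2*np.arctan2(s["ee_rot"][2],s["ee_rot"][1]))
C={n:optics.capture(n) for n in("top","scene","wrist")}
h=[]
for n,z,sc in(("top",6,2),("scene",5,1),("wrist",2,1)):
    c=C[n]; p=proj(c,[547,-65,60]); print(n,p)
    if n!="wrist":
        a=40;u,v=(p-a).astype(int);im=c["img"][v:v+2*a,u:u+2*a];h.append(cv2.resize(im,(400,400),interpolation=cv2.INTER_CUBIC));print(u,v,"scale .2")
h=np.hstack(h)
cv2.imwrite("pics/m1.png",h); cv2.imwrite("pics/w2.png",C["wrist"]["img"])
E
```

```text
[546.2 -65.7 123.8] [-0.0008  0.7822  0.623  -0.001 ] 1.3452079689186967
top [347.35424483 246.61583658]
307 206 scale .2
scene [287.73045078 251.50668853]
247 211 scale .2
wrist [325.28611139 261.93831649]
```

View pics/m1.png

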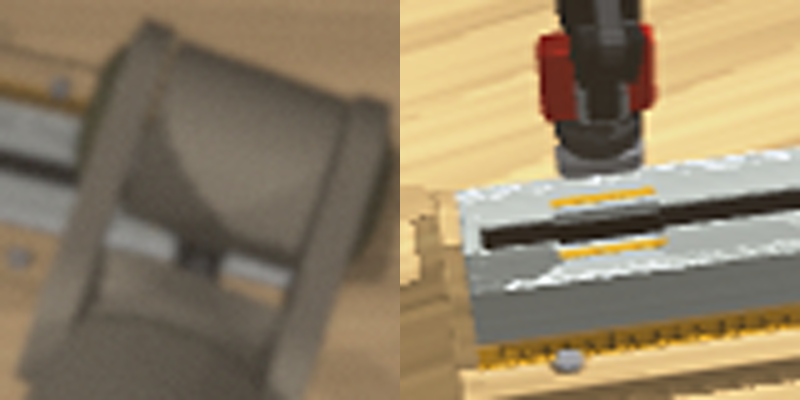

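View pics/w2.png

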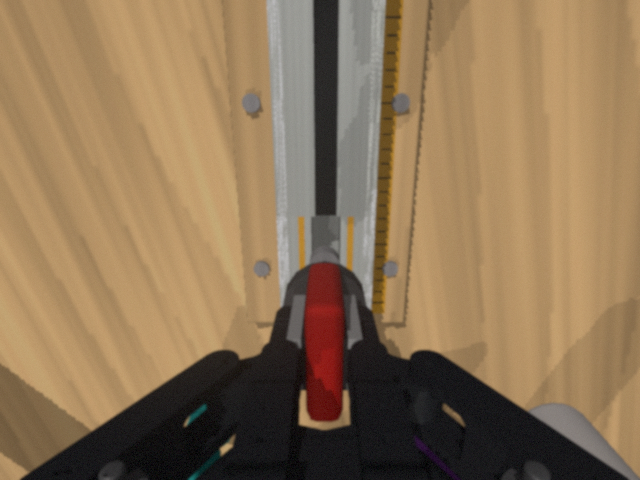

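```bash
python3 - <<'E'
from h import *
C={n:optics.capture(n) for n in("scene","wrist")};W=C["wrist"];S=C["scene"]
a,b=ray(W,325.5,20,46),ray(W,326.2,205,46);d=b-a;y=np.arctan2(-d[1],-d[0])
print("slot pts",a,b,"yaw",y); far=ray(W,325.7,216,46); u=np.array([np.cos(y),np.sin(y)]); print("mouth from wrist",far[:2]-24*u)
f=lambda x,y:(247+(x-400)*.2-.5,211+y*.2-.5)
print("mouth scene",np.mean([ray(S,*f(*p),46) for p in((553,203),(655,190),(562,255),(665,242))],0))
g=W["img"].astype(int)
for v in(20,60,100,150,200):
    r=g[v,290:360].sum(1); k=np.nonzero(r<150)[0]; print(v,290+k.min(),290+k.max())
p0=[546,-65,1.345];z=sense()["eef_pos"][2]-38.5
for n,roi in(("wrist",(285,240,365,435)),("scene",(270,212,305,238))):
    c=C[n]
    R=redness(c["img"])>.1; c["img"][...]=np.where(R[...,None],np.uint8([0,0,255]),0)
    if n=="wrist":
        ys,xs=np.nonzero(R[240:435,285:365]);print("red rows",ys.min()+240,ys.max()+240)
        for v in(280,320,360,400): k=np.nonzero(R[v,285:365])[0];print(v,285+k.min(),285+k.max())
    for dz in(-3,0,3):
        r=fitwing([(c,roi)],p0,z+34+dz,z+78+dz);print(n,dz,r.x.round(3),r.fun)
E
```

```text
slot pts [577.33770389  67.57094334  46.        ] [555.02123432 -32.55719017  46.        ] yaw 1.351501489903523
mouth from wrist [547.89183754 -62.94274714]
mouth scene [545.16007391 -63.48472205  46.        ]
20 315 336
60 315 336
100 316 335
150 316 335
200 317 334
red rows 263 420
280 308 340
320 304 344
360 305 342
400 307 341
wrist -3 [545.805 -67.518   1.343] 577.7630296039985
wrist 0 [546.455 -65.856   1.353] 897.1679507881584
wrist 3 [546.123 -66.315   1.343] 1180.3303344867356
scene -3 [543.164 -64.218   1.204] 279.2483967704729
scene 0 [544.653 -65.667   1.266] 282.8548404459823
scene 3 [548.897 -66.681   1.217] 284.918062283737
```

>>> {"method": "play_rows", "body": {"plan": [[1.6,1.2,-15,0,0,0.005,-1],[0,0,-15,0,0,0,-1],[0,0,-3,0,0,0,-1],[0,0,0,0,0,0,-1]]}}

```text
time_s: 5.28
eef_pos: [548.3, -66.1, 91.5]
ee_rot: [0.001, 0.781, 0.624, -0.0]
force: [-0.4, -0.4, -2.9]
grip_width: 0.154
```

```bash
cat > m.py <<'E'
from h import *
W=optics.capture("wrist");s=sense();print(s["eef_pos"].round(1),s["ee_rot"].round(4),2*np.arctan2(s["ee_rot"][2],s["ee_rot"][1]),s["force"].round(1),s["wrist_torque"].round(2))
g=W["img"].astype(int);R=redness(W["img"])>.1
y0=s["eef_pos"][:2]
L=[]
for v in(5,25,45,65):
    k=np.nonzero(g[v,285:365].sum(1)<150)[0]; 
    if len(k): L.append(ray(W,285+(k.min()+k.max())/2,v,46)); 
L=np.array(L);d=L[0]-L[-1];y=np.arctan2(d[1],d[0]);n=np.array([np.sin(y),-np.cos(y)])
z=s["eef_pos"][2]-38.5+78
P=[]
for v in(280,300,320,340,360,380,400):
    k=np.nonzero(R[v,285:365])[0]; P.append(ray(W,285+(k.min()+k.max())/2,v,z)[:2])
P=np.array(P);dd=P[0]-P[-1]
print("slot yaw",y,L[0],"wing yaw",np.arctan2(dd[1],dd[0]),"lateral right: wing",((P-L[0][:2])@n).round(2),"tcp",(y0-L[0][:2])@n)
E
python3 m.py
```

```text
[548.3 -66.1  91.8] [ 6.000e-04  7.814e-01  6.240e-01 -1.000e-04] 1.3477891272568403 [-1.2  0.3 -2.3] [-0.02 -0.03  0.06]
slot yaw 1.3366734528714033 [577.1068495   65.71824319  46.        ] wing yaw 1.3481684579637248 lateral right: wing [2.06 2.14 2.22 2.31 2.4  2.32 2.6 ] tcp 2.543477497695811
```

>>> {"method": "play_rows", "body": {"plan": [[-0.3,1.7,-2,0,0,0,-1],[0,0,-3,0,0,0,-1],[0,0,-3,0,0,0,-1],[0,0,0,0,0,0,-1]]}}

```text
time_s: 5.67
eef_pos: [548.8, -64.7, 85.3]
ee_rot: [0.002, 0.782, 0.624, 0.001]
force: [0.2, 0.5, -1.3]
grip_width: 0.154
```

>>> {"method": "play_rows", "body": {"plan": [[0,0,-3,0,0,0,-1],[0,0,-1,0,0,0,-1],[0,0,0,0,0,0,-1]]}}

```text
time_s: 5.92
eef_pos: [549.7, -64.9, 84.7]
ee_rot: [0.003, 0.781, 0.624, 0.002]
force: [1.0, -0.3, -1.6]
grip_width: 0.155
```

>>> {"method": "play_rows", "body": {"plan": [[-1.8,0.3,0,-0.002,0.004,0,-1],[0,0,0,0,0,0,-1]]}}

```text
time_s: 6.08
eef_pos: [547.9, -64.7, 84.9]
ee_rot: [0.003, 0.781, 0.624, -0.001]
force: [0.1, 0.1, -1.9]
grip_width: 0.154
```

>>> {"method": "play_rows", "body": {"plan": [[0,0,-4,0,0,0,-1],[0,0,0,0,0,0,-1]]}}

```text
time_s: 6.25
eef_pos: [547.9, -64.6, 80.3]
ee_rot: [0.003, 0.781, 0.624, -0.001]
force: [0.1, 0.2, -2.3]
grip_width: 0.158
```

>>> {"method": "play_rows", "body": {"plan": [[0,0,-4,0,0,0,-1],[0,0,-4,0,0,0,-1],[0,0,0,0,0,0,-1]]}}

```text
time_s: 6.5
eef_pos: [547.7, -64.6, 70.9]
ee_rot: [0.003, 0.781, 0.624, -0.001]
force: [-0.0, 0.7, -2.8]
grip_width: 0.156
```

>>> {"method": "play_rows", "body": {"plan": [[0,0,-4,0,0,0,-1],[0,0,-2,0,0,0,-1],[0,0,0,0,0,0,-1]]}}

```text
time_s: 6.75
eef_pos: [547.5, -64.5, 63.6]
ee_rot: [0.003, 0.781, 0.624, -0.001]
force: [-0.3, 0.0, -2.2]
grip_width: 0.158
```

>>> {"method": "play_rows", "body": {"plan": [[0,0,-1,0,0,0,-1],[0,0,0,0,0,0,-1]]}}

```text
time_s: 6.92
eef_pos: [547.6, -64.6, 62.6]
ee_rot: [0.003, 0.781, 0.624, -0.001]
force: [-0.3, 0.6, -2.6]
grip_width: 0.155
```

```bash
python3 - <<'E'
from h import *
s=sense();print(s["eef_pos"],s["ee_rot"],s["force"],s["wrist_torque"])
S=optics.capture("scene");p=proj(S,[547,-65,60]);u,v=(p-[40,40]).astype(int)
cv2.imwrite("pics/s3.png",cv2.resize(S["img"][v:v+70,u:u+80],(640,560),interpolation=cv2.INTER_CUBIC))
E
```

```text
[547.61316186 -64.56056642  62.63259831] [ 0.00262697  0.78144251  0.62397095 -0.00097921] [-0.25041642  0.58032021 -2.61541282] [-0.04488427 -0.01049371 -0.02046884]
```

View pics/s3.png

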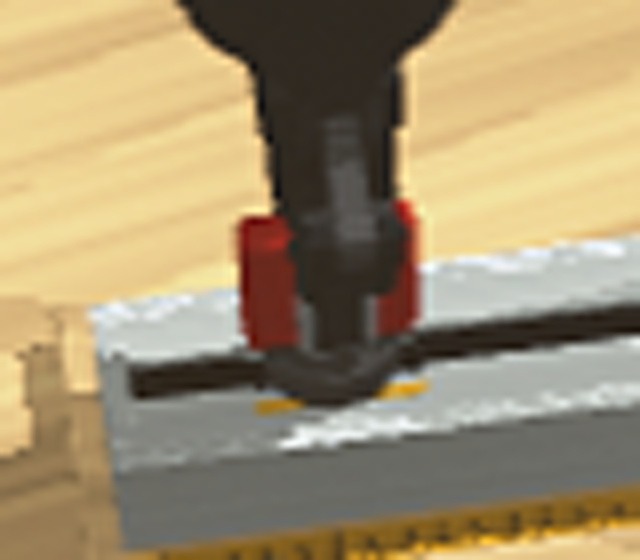

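>>> {"method": "play_rows", "body": {"plan": [[0.9,3.9,0,0,0,0,-1],[0.9,3.9,0,0,0,0,-1],[1.3,5.9,0,0,0,0,-1],[1.3,5.9,0,0,0,0,-1],[0,0,0,0,0,0,-1]]}}

```text
time_s: 7.38
eef_pos: [552.6, -42.8, 62.9]
ee_rot: [0.003, 0.782, 0.624, -0.001]
force: [0.5, -0.5, -2.2]
grip_width: 0.157
```

>>> {"method": "play_rows", "body": {"plan": [[1.3,5.9,0,0,0,0,-1],[1.3,5.9,0,0,0,0,-1],[1.3,5.9,0,0,0,0,-1],[1.3,5.9,0,0,0,0,-1],[0,0,0,0,0,0,-1]]}}

```text
time_s: 7.8
eef_pos: [558.3, -16.0, 62.9]
ee_rot: [0.003, 0.781, 0.624, -0.001]
force: [0.5, 0.6, -2.0]
grip_width: 0.161
```

>>> {"method": "play_rows", "body": {"plan": [[1.3,5.7,0,0,0,0,-1],[1.3,5.7,0,0,0,0,-1],[1.3,5.7,0,0,0,0,-1],[1.3,5.7,0,0,0,0,-1],[0,0,0,0,0,0,-1]]}}

```text
time_s: 8.22
eef_pos: [564.1, 9.4, 62.9]
ee_rot: [0.003, 0.781, 0.624, -0.001]
force: [-0.2, 0.3, -1.6]
grip_width: 0.157
```

>>> {"method": "play_rows", "body": {"plan": [[0.6,2.4,0,0,0,0,-1],[0.6,2.4,0,0,0,0,-1],[0.6,2.4,0,0,0,0,-1],[0.6,2.4,0,0,0,0,-1]]}}

```text
time_s: 8.55
eef_pos: [566.6, 19.7, 62.8]
ee_rot: [0.003, 0.781, 0.624, -0.001]
force: [-0.8, 1.3, -2.7]
grip_width: 0.16
```

>>> {"method": "play_rows", "body": {"plan": [[0.6,2.4,0,0,0,0,-1],[0.6,2.4,0,0,0,0,-1],[0.6,2.4,0,0,0,0,-1]]}}

```text
time_s: 8.8
eef_pos: [568.6, 27.4, 62.8]
ee_rot: [0.003, 0.781, 0.624, -0.001]
force: [1.1, 0.2, -1.5]
grip_width: 0.155
```

>>> {"method": "play_rows", "body": {"plan": [[0.5,2,0,0,0,0,-1],[0.5,2,0,0,0,0,-1],[0.5,2,0,0,0,0,-1],[0.5,2,0,0,0,0,-1],[0.5,2,0,0,0,0,-1]]}}

```text
time_s: 9.22
eef_pos: [571.4, 38.5, 62.8]
ee_rot: [0.003, 0.781, 0.624, -0.001]
force: [-0.1, -0.1, -2.1]
grip_width: 0.156
```

>>> {"method": "play_rows", "body": {"plan": [[0.5,2,0,0,0,0,-1],[0.5,2,0,0,0,0,-1],[0.4,2,0,0,0,0,-1],[0.4,2,0,0,0,0,-1],[0.4,2,0,0,0,0,-1]]}}

```text
time_s: 9.63
eef_pos: [573.8, 49.6, 62.8]
ee_rot: [0.003, 0.781, 0.624, -0.001]
force: [0.2, -0.4, -2.8]
grip_width: 0.158
```

>>> {"method": "play_rows", "body": {"plan": [[0.4,2,0,0,0,0,-1],[0.4,2,0,0,0,0,-1],[0.4,2,0,0,0,0,-1],[0.4,2,0,0,0,0,-1],[0.4,2,0,0,0,0,-1]]}}

```text
time_s: 10.05
eef_pos: [576.1, 60.7, 62.8]
ee_rot: [0.003, 0.781, 0.624, -0.001]
force: [0.3, -0.3, -2.7]
grip_width: 0.155
```

>>> {"method": "play_rows", "body": {"plan": [[0.4,2,0,0,0,0,-1],[0.4,2,0,0,0,0,-1],[0.4,2,0,0,0,0,-1],[0.4,2,0,0,0,0,-1],[0.4,2,0,0,0,0,-1]]}}

```text
time_s: 10.47
eef_pos: [578.3, 71.8, 62.7]
ee_rot: [0.003, 0.781, 0.624, -0.001]
force: [0.4, 0.5, -2.7]
grip_width: 0.157
```

>>> {"method": "play_rows", "body": {"plan": [[0.4,2,0,0,0,0,-1],[0.4,2,0,0,0,0,-1],[0.5,2,0,0,0,0,-1],[0.5,2,0,0,0,0,-1]]}}

```text
time_s: 10.8
eef_pos: [580.2, 80.7, 62.7]
ee_rot: [0.003, 0.781, 0.624, -0.001]
force: [-0.8, 0.1, -1.4]
grip_width: 0.158
```

>>> {"method": "play_rows", "body": {"plan": [[0.4,2,0,0,0,0,-1],[0.4,2,0,0,0,0,-1],[0.5,2,0,0,0,0,-1],[0.5,2,0,0,0,0,-1]]}}

```text
time_s: 11.13
eef_pos: [582.2, 89.6, 62.7]
ee_rot: [0.003, 0.781, 0.624, -0.001]
force: [-0.9, -0.1, -2.4]
grip_width: 0.158
```

>>> {"method": "play_rows", "body": {"plan": [[0.4,2,0,0,0,0,-1],[0.4,2,0,0,0,0,-1],[0.4,2,0,0,0,0,-1]]}}

```text
time_s: 11.38
eef_pos: [583.6, 96.3, 62.7]
ee_rot: [0.003, 0.781, 0.624, -0.001]
force: [-0.2, -0.4, -2.4]
grip_width: 0.156
```

>>> {"method": "play_rows", "body": {"plan": [[0.4,1.8,0,0,0,0,-1],[0.4,1.8,0,0,0,0,-1]]}}

```text
time_s: 11.55
eef_pos: [584.1, 98.5, 62.9]
ee_rot: [0.004, 0.781, 0.624, -0.003]
force: [-4.9, -14.4, 3.1]
grip_width: 0.157
```

>>> {"method": "play_rows", "body": {"plan": [[0.4,1.5,0,0,0,0,-1],[0.4,1.5,0,0,0,0,-1]]}}

```text
time_s: 11.72
eef_pos: [584.2, 98.6, 63.0]
ee_rot: [0.005, 0.781, 0.625, -0.006]
force: [-2.7, -7.8, -0.1]
grip_width: 0.151
```

>>> {"method": "play_rows", "body": {"plan": [[-0.1,-0.5,-0.2,0.015,-0.003,0,-1],[0,0,0,0,0,0,-1]]}}

```text
time_s: 11.88
eef_pos: [584.0, 97.3, 62.7]
ee_rot: [0.001, 0.781, 0.625, -0.001]
force: [-0.8, -0.3, -2.2]
grip_width: 0.155
```

>>> {"method": "play_rows", "body": {"plan": [[0,0,0,0,0,0.06,-1],[0,0,0,0,0,0.06,-1],[0,0,0,0,0,0,-1]]}}

```text
time_s: 12.13
eef_pos: [584.1, 97.7, 62.8]
ee_rot: [0.001, 0.741, 0.672, -0.0]
force: [-0.4, -0.8, -1.2]
grip_width: 0.157
```

>>> {"method": "play_rows", "body": {"plan": [[0,0,0,0,0,0.06,-1],[0,0,0,0,0,0.06,-1],[0,0,0,0,0,0,-1]]}}

```text
time_s: 12.38
eef_pos: [584.4, 97.9, 62.8]
ee_rot: [0.001, 0.699, 0.715, -0.0]
force: [-1.4, -1.4, -2.3]
grip_width: 0.16
```

```bash
cat > st.py <<'E'
from h import *
s=sense();print(s["eef_pos"].round(2),s["ee_rot"].round(4),2*np.arctan2(s["ee_rot"][2],s["ee_rot"][1]),s["force"].round(1),s["wrist_torque"].round(2),s["joints"].round(2))
E
python3 st.py
```

```text
[584.39  97.92  62.82] [ 1.000e-03  6.991e-01  7.150e-01 -3.000e-04] 1.5932874905327805 [-1.4 -1.4 -2.3] [-0.24  0.18 -0.01] [-0.03  0.63  1.48 -0.    1.03 -0.05]
```

>>> {"method": "play_rows", "body": {"plan": [[0,-0.1,0,0,0,0.1,-1],[0,-0.1,0,0,0,0.1,-1],[0,0,0,0,0,0.1,-1],[0,0,0,0,0,0,-1]]}}

```text
time_s: 12.72
eef_pos: [584.5, 98.5, 62.9]
ee_rot: [0.001, 0.584, 0.811, 0.0]
force: [0.6, 1.0, -2.6]
grip_width: 0.154
```

```bash
python3 st.py
```

```text
[584.46  98.5   62.87] [9.000e-04 5.844e-01 8.115e-01 2.000e-04] 1.893337457132218 [ 0.6  1.  -2.6] [-0.01 -0.01  0.02] [-0.03  0.63  1.48 -0.    1.03 -0.35]
```

>>> {"method": "play_rows", "body": {"plan": [[-0.1,-0.6,0,0,0,0.1,-1],[0,-0.1,0,0,0,0.1,-1],[0,-0.1,0,0,0,0.1,-1],[0,-0.1,0,0,0,0.1,-1],[0,0,0,0,0,0,-1]]}}

```text
time_s: 13.13
eef_pos: [584.4, 98.5, 62.9]
ee_rot: [0.001, 0.416, 0.909, 0.001]
force: [0.4, -0.0, -3.2]
grip_width: 0.159
```

```bash
python3 st.py
```

```text
[584.39  98.48  62.86] [7.000e-04 4.160e-01 9.094e-01 8.000e-04] 2.2835288996429672 [ 0.4 -0.  -3.2] [ 0.   -0.    0.03] [-0.03  0.63  1.48  0.    1.03 -0.74]
```

Turning freely; 0.635 rad remain.

>>> {"method": "play_rows", "body": {"plan": [[-0.1,-0.5,0,0,0,0.1,-1],[0,-0.2,0,0,0,0.1,-1],[0,-0.1,0,0,0,0.1,-1],[0,-0.1,0,0,0,0.1,-1],[0,0,0,0,0,0,-1]]}}

```text
time_s: 13.55
eef_pos: [584.3, 98.2, 62.9]
ee_rot: [0.0, 0.236, 0.972, 0.001]
force: [-0.3, 0.1, -3.1]
grip_width: 0.156
```

```bash
python3 st.py
```

```text
[584.3   98.23  62.88] [4.000e-04 2.360e-01 9.717e-01 1.200e-03] 2.6649978275891297 [-0.3  0.1 -3.1] [-0.  0.  0.] [-0.03  0.63  1.48  0.    1.03 -1.13]
```

>>> {"method": "play_rows", "body": {"plan": [[0,-0.2,0,0,0,0.09,-1],[0,0,0,0,0,0.09,-1],[0,0,0,0,0,0.08,-1],[0,0,0,0,0,0,-1]]}}

```text
time_s: 13.88
eef_pos: [584.3, 98.4, 62.9]
ee_rot: [0.0, 0.119, 0.993, 0.001]
force: [0.5, 0.3, -2.6]
grip_width: 0.159
```

```bash
python3 st.py
```

```text
[584.32  98.41  62.9 ] [3.000e-04 1.192e-01 9.929e-01 1.400e-03] 2.9025257723312956 [ 0.5  0.3 -2.6] [ 0.04 -0.01  0.01] [-0.03  0.63  1.48  0.    1.03 -1.37]
```

>>> {"method": "play_rows", "body": {"plan": [[0,0,-0.8,0,0,0.02,-1],[0,0,0,0,0,0,-1]]}}

```text
time_s: 14.05
eef_pos: [584.5, 98.6, 62.6]
ee_rot: [0.001, 0.115, 0.993, 0.001]
force: [-0.4, -0.0, -2.0]
grip_width: 0.152
```

>>> {"method": "play_rows", "body": {"plan": [[0,0,-0.5,0,0,0,-1],[0,0,0,0,0,0,-1]]}}

```text
time_s: 14.22
eef_pos: [584.7, 98.5, 62.6]
ee_rot: [0.001, 0.118, 0.993, 0.001]
force: [-0.1, 0.4, -1.6]
grip_width: 0.156
```

>>> {"method": "play_rows", "body": {"plan": [[-0.3,0,-0.8,0,0,0,-1],[0,0,0,0,0,0,-0.5],[0,0,0,0,0,0,-0.2],[0,0,0,0,0,0,0],[0,0,0,0,0,0,0.2]]}}

```text
time_s: 14.63
eef_pos: [585.3, 98.5, 62.7]
ee_rot: [0.002, 0.121, 0.993, 0.002]
force: [-0.7, 1.3, -0.0]
grip_width: 0.6
```

>>> {"method": "play_rows", "body": {"plan": [[0,0,0,0,0,0,0.2],[0,0,0,0,0,0,0.2],[0,0,0,0,0,0,0.2]]}}

```text
time_s: 14.88
eef_pos: [585.3, 98.5, 62.5]
ee_rot: [0.002, 0.121, 0.993, 0.002]
force: [0.7, -0.2, 0.1]
grip_width: 0.596
```

Released; weight is off the tool. Rise clear and look.

>>> {"method": "play_rows", "body": {"plan": [[0,0,10,0,0,0,0.2],[0,0,25,0,0,0,0.2],[0,0,35,0,0,0,0.2],[0,0,35,0,0,0,0.2],[0,0,25,0,0,0,0.2]]}}

```text
time_s: 15.3
eef_pos: [581.1, 98.5, 193.7]
ee_rot: [-0.004, 0.122, 0.993, 0.001]
force: [0.3, -1.1, 0.7]
grip_width: 0.601
```

>>> {"method": "play_rows", "body": {"plan": [[-41,0,10,0,0,0,0.2],[-41,0,10,0,0,0,0.2],[-41,0,0,0,0,0,0.2],[-20,0,0,0,0,0,0.2],[0,0,0,0,0,0,0.2]]}}

```text
time_s: 15.72
eef_pos: [437.7, 98.1, 224.3]
ee_rot: [0.006, 0.122, 0.993, 0.002]
force: [-0.1, -0.6, -0.3]
grip_width: 0.596
```

```bash
python3 - <<'E'
from h import *
T=optics.capture("top");S=optics.capture("scene")
o=[]
for c in(T,S):
    u,v=(proj(c,[584,97,70])-[40,40]).astype(int)
    o.append(cv2.resize(c["img"][v:v+80,u:u+80],(400,400),interpolation=cv2.INTER_CUBIC))
cv2.imwrite("pics/end.png",np.hstack(o))
for n,c in(("top",T),("scene",S)):
    p=proj(c,[584,97,80]);u,v=p.astype(int)
    c["img"][...]=np.where((redness(c["img"])>.15)[...,None],np.uint8([0,0,255]),0)
    r=fitwing([(c,(u-22,v-22,u+22,v+22))],[584,97,2.92],58,102);print(n,r.x,r.fun)
E
```

```text
top [581.98319348  99.92214024   2.99566812] 52.277908496732024
scene [582.43425283 100.51591435   2.82699187] 29.886366782006917
```

View pics/end.png

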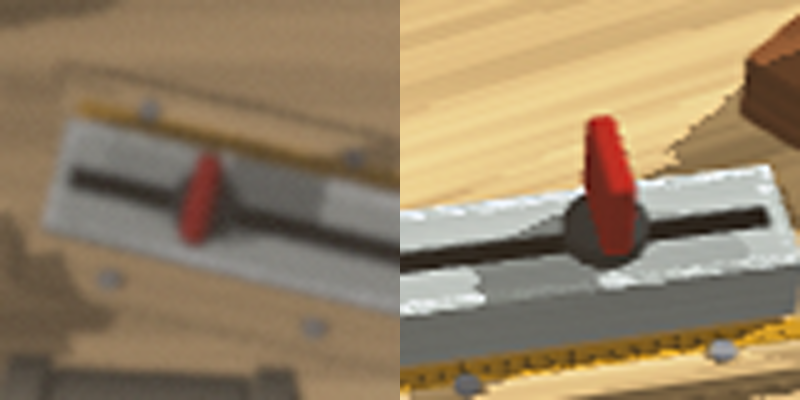

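```bash
python3 -c "
from rig import ctrl,sense
print(sense()['dq'].round(3)); print(ctrl.finish_job())"
```

```text
[-0.004  0.051 -0.039  0.001 -0.008  0.001]
the job is handed in; nothing more can be done
None
```

The red stud is locked in the hidden pocket, with its wing square across the slot and its flange on the track. I let go of it, moved the arm clear and handed the job in at about 16 s. I touched nothing else, though I took no final picture of the blue stud and the other things. The hand-in gives no verdict.

- **Mouth and slide:** The head went into the mouth with no contact force. I then slid the stud along the slot until it met the stop, about 74 mm along the track's x. The highest force I read there was about 15 N.
- **Turn:** I backed off about a millimetre and turned it a quarter turn. It moved freely: the torque about the turning axis stayed below 0.05 N m.
- **Final checks:** The last picture shows the flange flat on the track and the wing upright across the slot. Wing-angle fits gave 3.00 rad from the top camera and 2.83 rad from the scene camera. They differ by 0.17 rad, but each is within 0.1 rad of square (2.92). Both fits put the stud about 2–3 mm from where the gripper released it, about the 2 mm calibration error. Taken at face value, that is up to about 3 mm off the slot's centre line, against the 4 mm limit.

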